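Stand the containers in their drip trays under the sink

ROBOT

A 7-joint arm with a two-finger parallel gripper is mounted at the origin on the work surface. World frame = base frame: x ahead of the robot, y to its left, z up, the work surface at z = 0. Lengths are in m, angles in rad, forces in N, time in s.
With the tool pointing down it reaches from about 0.35 to 0.9 m from the base axis. Payload 8.1 kg.
Tool frame: the origin (TCP) lies between the finger pads, 19 mm behind the fingertips; this is the grasp point; z points along the fingers, y is the line along which they close (so a half turn about z gives the same grasp; the last joint's range is limited). The gripper opens to 92 mm and grips with 3 to 60 N. Pads are 19 mm wide; open, the fingers measure 130 mm over their backs; the gripper's body (75 mm by 190 mm) begins 47 mm behind the grasp point.
Start: joints at [-1.205, 0.434, 0.025, 1.573, -0.012, 1.134, -0.075], TCP at [0.282, 0.558, 0.246] pointing down, gripper open.
Joint ranges: [-2.62, 2.62], [-0.44, 2.09], [-1.27, 1.32], [0.08, 2.57], [-1.32, 4.46], [0.12, 2], [-2.74, 2.74]. Speed limits (rad/s): [2.22, 2.22, 3.01, 3.01, 3.14, 3.14, 3.14].

INTERFACE

Orientations are given as a rotation vector (axis times angle).
In Python, from cell import arm gives the robot as it stands.
- The arm moves only by the tool carry_out, never from a script. Its arguments are lists of equal length, an entry for each row: "claw": the finger opening in cm, from 0 to 9.18; "delta_pos": the shift along the tool's x, y, z in cm, a list of three; "angular": the turn, a rotation vector about the tool's x, y, z in rad, a list of three. In form: {"claw": [claw, ...], "delta_pos": [[dx, dy, dz], ...], "angular": [[ax, ay, az], ...]}. A call has 1 to 20 rows; each row shifts and turns the commanded pose from where the row before left it, along the tool's axes as they then stand; what a row does not reach is not made up. A row lasts 1/10 s, in which the tool goes at most 50 mm and 8.59 degrees, less where a joint would pass 70% of its speed; a pose out of reach is approached as far as the arm can. A call with a gripper value outside its range is refused whole. The fingers move at their own pace and stop on an object; "force" is the grip in N (left out, the last holds). Time passes only in rows, so rows that do not move let the fingers close. It gives the time, the measured TCP pose, the force, the opening and the grip force at its end, in the units of the state.
- arm.observe(): the state, without advancing time (a new reading comes with each control period).
- arm.get_image(name): name is "side" or "top" or "wrist"; returns a dict with "frame" (384x512x3 uint8, red, green, blue), "mtx" (3x3 intrinsics, pixels), "T" (4x4, takes a point from camera to world coordinates). Camera axes: x right, y down, z forward; pixel columns grow to the right and rows downward; lengths in m; the calibration is good to about 2 mm. A picture is of the moment at which its call begins. There is no depth.
- arm.sign_off(): hands the job in; it is judged then, once.
Trained networks look in a picture, given as the dict that the camera call returned (one of the last four; its "shot" number tells which), for a name from the list of things; names that differ only in an ending like _2 or _b are one class to them, and where a whole thing is asked for, a point or a joint stands for the part that bears it (a point fixed in the world has none). Each returns a list of dicts, best first, with "conf" (0 to 1); they miss things now and then, are a little off and sometimes report something else, mostly with a low value. They report only what shows in the picture. A call takes as long as a camera call.
- arm.look_for(label, picture): "centre" ([column, row] as shares, 0 to 1, of the picture: columns of its width, rows of its height, amid what is visible of it).
- arm.trace(label, picture): "region" (384x512 bool, what is visible of it) and "centre" ([column, row] as shares, 0 to 1, of the picture: columns of its width, rows of its height, amid what is visible of it).
- arm.place_of(label, picture): "centre" ([column, row] as shares, 0 to 1, of the picture: columns of its width, rows of its height: a listed point, or the origin of a listed thing).
The state is a dict: "clock": time; "joints": joint angles; "dq": joint speeds; "joint_efforts": joint torques, N m; "position": TCP position; "ee_rot": TCP orientation; "force": force on the tool from outside, world axes, zero at the start; "ft_torque": the same for the moment, N m; "width": opening from 0.0 (shut) to 1.0 (fully open); "gripper_force": force on a finger pad.
Only numpy, scipy, OpenCV 4.12 (cv2) and the standard library are available. Lean on these libraries where they do the work, as an engineer would, in place of code of your own. Each camera call takes 0.05 s, during which the arm holds its last target. There are 200 camera calls.

TASK

Stand each of the four loose containers (brown glass bottle, white tub, red jug, square clear PET bottle) in the drip tray that has the shape and size of its foot, set down gently, upright and flat on the tray's floor inside the rim. Do not tip any of them over, and leave the bottle crate and the can crusher where they are.

Things in the scene. Friction and masses are not known exactly. Their poses are not given: they have to be found in the camera images.
- glass_bottle: Brown glass bottle, loose, upright. Origin: centre of the foot's underside, z up. Round body 62 mm across up to height 88, shoulder to 118, then a straight round neck 27 mm across and from 144 to 166 mm a steel cap 29 mm across. Grip the neck and cap from above, TCP about 148 mm above the foot. Yaw has no meaning. 0.22 to 0.45 kg.
- dosing_tub: White plastic tub with a grey dosing cap, loose, upright. Origin: centre of the foot's underside, z up. Round body 92 mm across and 95 mm high, then a round straight cap 58 mm across from 95 to 137 mm, on the axis. Grip the cap from above, TCP about 119 mm above the foot. Yaw has no meaning. 0.29 to 0.59 kg.
- jug: Small red plastic jug, loose, upright. Origin: centre of the foot's underside, z up. Oblong body 96 mm along its x by 56 along its y, 86 high; shoulder to 108 mm, small loop handle at the +x end (up to 109 mm); round white cap 36 mm across from 108 to 150 mm, on the centre axis, shut tight. Grip the cap from above, TCP about 132 mm above the foot. 0.28 to 0.56 kg.
- pet_bottle: Clear, milky-looking PET bottle of square section, loose, upright. Origin: centre of the foot's underside, z up. Body 70 x 70 mm, sides along its own x and y, 94 mm high, shoulder to 110 mm; round white cap and neck 30 mm across from 110 to 158 mm, on the centre axis. Grip the cap from above, TCP about 138 mm above the foot. 0.21 to 0.42 kg.
- tray_small_round: Small round drip tray, 78 mm across inside, 84 mm outside. Fixed to the shelf. Plain aluminium, floor 3 mm thick, rim 9 mm high and 3 mm thick, so the matching foot has about 8 mm of play all round. Origin: centre of its underside, z up. Yaw has no meaning.
- tray_large_round: Large round drip tray, 108 mm across inside, 114 mm outside. Fixed to the shelf. Plain aluminium, floor 3 mm thick, rim 9 mm high and 3 mm thick, so the matching foot has about 8 mm of play all round. Origin: centre of its underside, z up. Yaw has no meaning.
- tray_oblong: Oblong drip tray, inside 112 mm along its own x by 72 mm along its own y (outside 118 x 78). Fixed to the shelf. Plain aluminium, floor 3 mm thick, rim 9 mm high and 3 mm thick, so the matching foot has about 8 mm of play all round. Origin: centre of its underside, z up. Either way round will do.
- tray_square: Square drip tray, inside 86 x 86 mm (outside 92 x 92), sides along its own x and y. Fixed to the shelf. Plain aluminium, floor 3 mm thick, rim 9 mm high and 3 mm thick, so the matching foot has about 8 mm of play all round. Origin: centre of its underside, z up. Any quarter turn will do.
- crate: Bystander: blue plastic bottle crate, 300 mm along x by 200 mm along y, 110 mm high, at the left edge of the work, with two round clear PET bottles in it standing up to 203 mm high. Loose, 2 kg. Origin: centre of its underside. Not to be moved.
- crusher: Bystander: steel can crusher with a press lever, base 110 mm along x by 150 mm along y, two columns, 222 mm high, its lever hanging on the far (+x) side, at the right edge of the work. Loose, 3.5 kg. Origin: centre of its underside. Not to be moved.

How it is judged:
At the end, for the whole second after the job is handed in: Each container stands in its own tray (glass bottle: small round; tub: large round; jug: oblong; PET bottle: square), its foot within 14 mm of the tray's centre and less than 6 mm above the tray's underside (the floor is at 3 mm), leaning less than 0.05 rad, at rest (below 20 mm/s) (horizontal distance between glass_bottle and tray_small_round below 0.014 m and z of glass_bottle in the frame of tray_small_round below 0.006 m and angle between each of glass_bottle, dosing_tub, jug, pet_bottle's own z axis and vertical below 0.05 rad and linear speed of each of glass_bottle, dosing_tub, jug, pet_bottle below 0.02 m/s and horizontal distance between dosing_tub and tray_large_round below 0.014 m and z of dosing_tub in the frame of tray_large_round below 0.006 m and horizontal distance between jug and tray_oblong below 0.014 m and z of jug in the frame of tray_oblong below 0.006 m and horizontal distance between pet_bottle and tray_square below 0.014 m and z of pet_bottle in the frame of tray_square below 0.006 m); the robot touches nothing.
It fails at once if a container is tipped over (leans more than 35 degrees) (angle between any of glass_bottle, dosing_tub, jug, pet_bottle's own z axis and vertical above 0.61 rad).
It fails at once if a container is dropped or slammed (more than 80 N) onto its tray (contact force between glass_bottle and tray_small_round above 80 N or contact force between dosing_tub and tray_large_round above 80 N or contact force between jug and tray_oblong above 80 N or contact force between pet_bottle and tray_square above 80 N).
It fails at once if the crate is shifted by more than 20 mm (distance of crate from where it was at the start of the episode above 0.02 m).
It fails at once if the crusher is shifted by more than 20 mm (distance of crusher from where it was at the start of the episode above 0.02 m).
It also fails if it takes over 112 s, if anything falls off the work surface, if the arm or the gripper's body presses on something with over 40 N, if the wrist force passes 120 N, or if a joint passes its speed limit or range.

## Working session

There is one attempt and no reset: what is moved stays moved. The work goes in short steps, Python scripts to look and compute and a tool call to move; the robot and the scene stay as the last step left them, time stands still between calls to the robot, and variables do not carry over. Pictures are saved under pics/ and viewed, at most 14 in all, crops included, and the job is handed in when it is done.

Besides the shell and the picture viewer there is one more tool, called after "Call:" as name(argument=value, ...), one argument or row to a line, values as JSON. carry_out: Moves the arm, as the interface text tells. Its arguments: {"type":"object","properties":{"claw":{"type":"array","items":{"type":"number"}},"delta_pos":{"type":"array","items":{"type":"array","items":{"type":"number"}}},"angular":{"type":"array","items":{"type":"array","items":{"type":"number"}}},"force":{"type":"number"}},"required":["claw","delta_pos","angular"]}

```bash
mkdir -p pics; cat > h.py <<'E'
from cell import arm
import numpy as np, cv2
from scipy.spatial.transform import Rotation as R
def save(p,n): cv2.imwrite(f'pics/{n}.png',cv2.cvtColor(p['frame'],cv2.COLOR_RGB2BGR))
def ray(p,uv,z):
    d=p['T'][:3,:3]@np.linalg.solve(p['mtx'],[uv[0],uv[1],1.]); o=p['T'][:3,3]
    return o+d*(z-o[2])/d[2]
def proj(p,X):
    c=np.linalg.inv(p['T'])@np.append(X,1); u=p['mtx']@c[:3]; return u[:2]/u[2]
L=['glass_bottle','dosing_tub','jug','pet_bottle','tray_small_round','tray_large_round','tray_oblong','tray_square','crate','crusher']
E
python3 - <<'E'
from h import *
s=arm.observe(); print(s)
for n in ['top','side']:
    p=arm.get_image(n); save(p,n+'1'); print(n,p['T'][:3].round(3).tolist(),p['mtx'][0])
    for l in L:
        r=arm.place_of(l,p)
        print(l,[(np.round(q['centre'],3).tolist(),round(q['conf'],2),ray(p,np.array(q['centre'])*[512,384],0).round(3)[:2].tolist()) for q in r[:2]])
E
```

```text
{'clock': 0.0, 'joints': array([-1.20457774,  0.4352127 ,  0.02499086,  1.57413621, -0.01158206,
        1.13395438, -0.07509509]), 'dq': array([-3.39549841e-05, -1.81289069e-03, -3.53094419e-04,  1.25529814e-03,
        5.13618223e-04, -6.89240431e-04, -2.43068515e-04]), 'joint_efforts': array([-7.37072914e-04, -6.67850089e+01,  9.84572768e-01, -3.14469516e+01,
       -6.04530377e-02,  4.23865614e-02,  1.94753261e-04]), 'position': array([0.28223891, 0.55709709, 0.24473641]), 'ee_rot': array([-7.29759123e-01, -3.05545271e+00,  2.43947486e-03]), 'force': array([-0.19150565, -0.06634738,  0.06866253]), 'ft_torque': array([-0.0052794 , -0.02015468,  0.0571184 ]), 'gripper_force': 0.0, 'width': 0.9984594133566083}
top [[-0.01, -0.998, 0.07, 0.439], [-1.0, 0.011, 0.007, 0.044], [-0.008, -0.07, -0.998, 1.552]] [456.73471069   0.         254.53527497]
glass_bottle [([0.58, 0.559], 0.73, [0.469, -0.089])]
dosing_tub [([0.574, 0.438], 0.83, [0.627, -0.079]), ([0.368, 0.556], 0.67, [0.476, 0.282])]
jug []
pet_bottle [([0.68, 0.439], 0.97, [0.624, -0.265])]
tray_small_round [([0.471, 0.567], 0
[... 364 characters left out ...]
4, -0.489, 0.719, -0.836], [-0.019, -0.821, -0.571, 0.73]] [413.85363113   0.         258.46385592]
glass_bottle [([0.494, 0.613], 0.7, [0.461, -0.09])]
dosing_tub [([0.592, 0.55], 0.95, [0.637, -0.072])]
jug [([0.39, 0.438], 0.79, [0.474, 0.306])]
pet_bottle [([0.678, 0.646], 0.89, [0.645, -0.257])]
tray_small_round [([0.441, 0.517], 0.87, [0.473, 0.101])]
tray_large_round [([0.504, 0.425], 0.75, [0.658, 0.23])]
tray_oblong [([0.549, 0.477], 0.65, [0.66, 0.085])]
tray_square [([0.579, 0.745], 0.95, [0.462, -0.298])]
crate [([0.391, 0.352], 0.76, [0.572, 0.53]), ([0.592, 0.563], 0.71, [0.624, -0.091])]
crusher [([0.788, 0.794], 0.77, [0.633, -0.462]), ([0.495, 0.616], 0.64, [0.461, -0.094])]
```

View pics/top1.png

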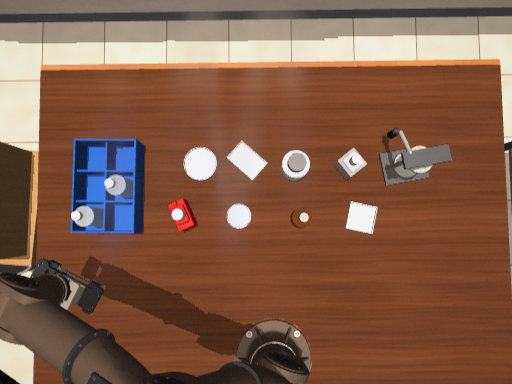

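View pics/side1.png

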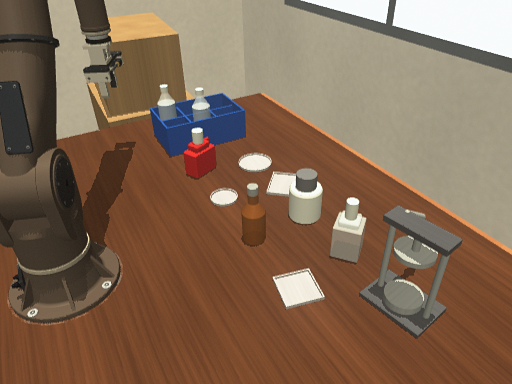

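```bash
python3 - <<'E'
from h import *
from scipy import ndimage
p=arm.get_image('top'); f=p['frame'].astype(int); 
hsv=cv2.cvtColor(p['frame'],cv2.COLOR_RGB2HSV)
def tomap(m,z):
    c=max(cv2.findContours(m.astype(np.uint8),cv2.RETR_EXTERNAL,cv2.CHAIN_APPROX_NONE)[0],key=len)[:,0]
    return np.array([ray(p,q,z)[:2] for q in c.astype(float)],np.float32)
br=f.min(2)>140
lab,n=ndimage.label(br)
def blob(u,v,m):
    lab,n=ndimage.label(m); d=ndimage.distance_transform_edt(lab==0,return_indices=True)[1][:,v,u]; return lab==lab[d[0],d[1]]
for nm,u,v in [('tray_large_round',200,163),('tray_oblong',247,160),('tray_small_round',238,216),('tray_square',362,218)]:
    m=blob(u,v,br); P=tomap(m,0.008); r=cv2.minAreaRect(P*1000)
    cy,cx=ndimage.center_of_mass(m); 
    print(nm,m.sum(),ray(p,[cx,cy],.006)[:2].round(4),np.round(r[0],1),np.round(r[1],1),r[2])
red=(f[...,0]>120)&(f[...,1]<60)&(f[...,2]<60)
m=blob(182,215,red); P=tomap(m,.09); r=cv2.minAreaRect(P*1000); print('jugred',m.sum(),r)
for l,z in [('pet_bottle',.094),('dosing_tub',.095),('glass_bottle',.08),('jug',.09)]:
    for q in arm.trace(l,p)[:1]:
        P=tomap(q['region'],z); print(l,round(q['conf'],2),np.array(q['centre'])*[512,384],cv2.minAreaRect(P*1000))
big=lambda a,b,c,d:cv2.resize(p['frame'][b:d,a:c],None,fx=8,fy=8,interpolation=cv2.INTER_NEAREST)
t=[big(u-24,v-24,u+24,v+24) for u,v in [(182,215),(295,162),(350,160),(301,217)]]
im=np.vstack([np.hstack(t[:2]),np.hstack(t[2:])])
im=cv2.resize(im,(600,600)); save({'frame':im},'crops')
E
```

```text
tray_large_round 866 [0.6471 0.2408] [646.1 240.3] [109.2 113.3] 89.7530517578125
tray_oblong 809 [0.6569 0.0815] [656.7  81.7] [119.   79.3] 47.94576644897461
tray_small_round 490 [0.4671 0.1107] [467.7 110.4] [77.8 84.4] 89.4560775756836
tray_square 772 [ 0.4577 -0.3034] [ 457.6 -303.1] [92.2 95. ] 77.33385467529297
jugred 259 ((470.8334045410156, 292.7562255859375), (97.07746124267578, 55.34010696411133), 23.89260482788086)
pet_bottle 0.94 [348.8256 165.0048] ((627.6159057617188, -252.09837341308594), (72.71661376953125, 89.13908386230469), 38.569114685058594)
dosing_tub 0.94 [292.4032 166.8864] ((622.8930053710938, -74.3699951171875), (93.1488265991211, 96.88310241699219), 89.34428405761719)
glass_bottle 0.57 [299.1104 217.8048] ((456.2448425292969, -90.47662353515625), (64.37910461425781, 57.79805374145508), 89.40188598632812)
jug 0.74 [185.2928 217.3824] ((468.8793029785156, 288.38287353515625), (100.78884887695312, 65.42729949951172), 23.28330421447754)
```

View pics/crops.png

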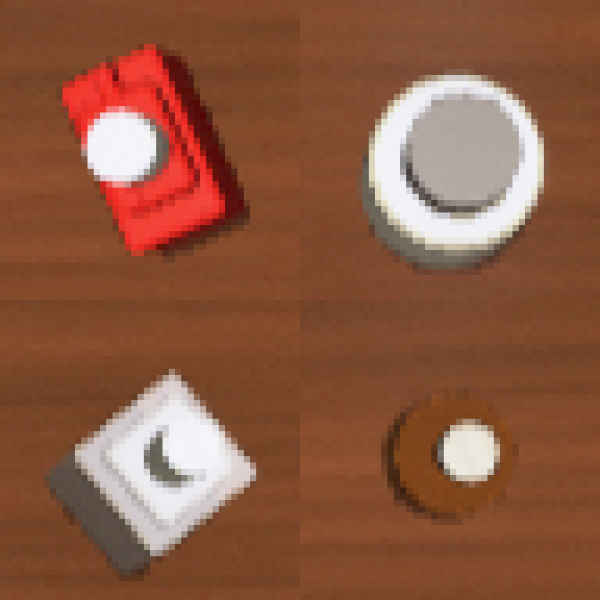

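```bash
python3 - <<'E'
from h import *
p=arm.get_image('top'); s=arm.get_image('side')
C={'jug':((177.2,214),.150),'dosing_tub':((296.9,161.8),.137),'pet_bottle':((357,157.9),.158),'glass_bottle':((303.7,216.5),.166)}
t=[]
for n,(uv,z) in C.items():
    X=ray(p,uv,z); w=proj(s,X); print(n,X.round(4),w.round(1)); 
    a,b=(w-20).astype(int); t.append(cv2.resize(s['frame'][b:b+40,a:a+40],(300,300),interpolation=cv2.INTER_NEAREST)); cv2.circle(t[-1],tuple(((w-[a,b]+.5)*7.5).astype(int)),3,(0,255,0),-1)
save({'frame':np.vstack([np.hstack(t[:2]),np.hstack(t[2:])])},'sidecaps')
E
```

```text
jug [0.4715 0.2926 0.15  ] [195.6 129.4]
dosing_tub [ 0.6306 -0.0786  0.137 ] [305.  172.8]
pet_bottle [ 0.6377 -0.2613  0.158 ] [353.  200.1]
glass_bottle [ 0.4596 -0.0939  0.166 ] [251.4 185.1]
```

View pics/sidecaps.png

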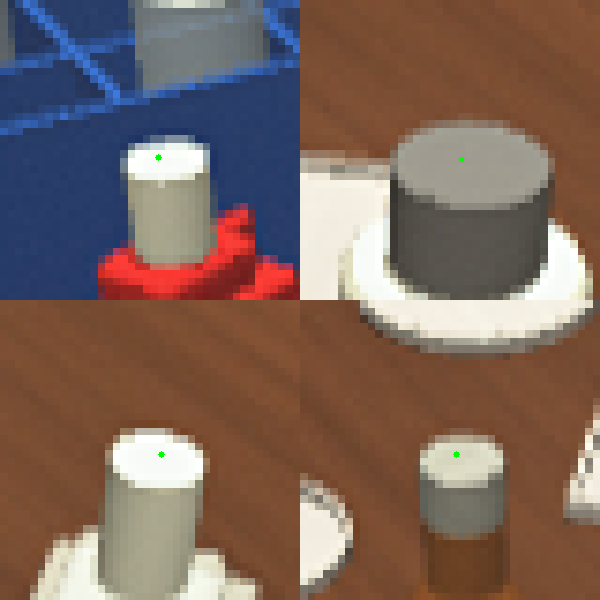

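Call:
carry_out(
  claw=[9,9,9,9,9,9,9,9,9,9,9,9],
  delta_pos=[
    [0,0,-0.3],
    [0,0,-0.3],
    [0,0,-0.3],
    [0,0,-0.3],
    [0,0,-0.3],
    [0,0,-0.3],
    [0,0,-0.3],
    [0,0,-0.3],
    [0,0,-0.3],
    [0,0,-0.3],
    [0,0,0],
    [0,0,0],
  ],
  angular=[
    [0,0,0.1],
    [0,0,0.1],
    [0,0,0.1],
    [0,0,0.1],
    [0,0,0.1],
    [0,0,0.1],
    [0,0,0.1],
    [0,0,0.1],
    [0,0,0.1],
    [0,0,0.1],
    [0,0,0.105],
    [0,0,0],
  ],
  force=25,
)

```text
clock: 2.65
position: [0.2823, 0.5576, 0.2756]
ee_rot: [2.226, 2.216, 0.0]
force: [0.3, -0.6, -0.4]
width: 0.982
gripper_force: 0.0
```

Call:
carry_out(
  claw=[9,9,9,9,9,9,9,9,9,9,9,9,9,9,9,9,9,9,9,9],
  delta_pos=[
    [-4,0,0],
    [-4,0,0],
    [-4,0,0],
    [-4,0,0],
    [-4,0,0],
    [-4,0,0],
    [-4,0,0],
    [-3,3,0],
    [-3,3,0],
    [-3,3,0],
    [-3,3,0],
    [-3,3,0],
    [-3,3,0],
    [-3,3,0],
    [-3,3,0],
    [-3,3,0],
    [-3,3,0],
    [-3,3,0],
    [-2.6,1.9,0],
    [0,0,0],
  ],
  angular=[
    [0,0,0],
    [0,0,0],
    [0,0,0],
    [0,0,0],
    [0,0,0],
    [0,0,0],
    [0,0,0],
    [0,0,0],
    [0,0,0],
    [0,0,0],
    [0,0,0],
    [0,0,0],
    [0,0,0],
    [0,0,0],
    [0,0,0],
    [0,0,0],
    [0,0,0],
    [0,0,0],
    [0,0,0],
    [0,0,0],
  ],
)

```text
clock: 4.65
position: [0.6307, -0.0847, 0.2751]
ee_rot: [2.225, 2.214, -0.004]
force: [0.0, -0.6, -0.2]
width: 0.98
gripper_force: 0.0
```

```bash
python3 - <<'E'
from h import *
p=arm.get_image('wrist'); save(p,'wr1'); s=arm.observe(); print(s['position'],s['ee_rot'],s['dq'].round(3)); print(p['T'].round(3).tolist(), proj(p,[.6306,-.0786,.137]))
E
```

```text
[ 0.62982866 -0.08221311  0.27498913] [ 2.22506974  2.21676195 -0.00242017] [-0.047 -0.029 -0.025  0.034 -0.004  0.004 -0.023]
[[1.0, -0.004, -0.002, 0.63], [-0.005, -0.951, -0.311, -0.001], [-0.001, 0.311, -0.951, 0.413], [0.0, 0.0, 0.0, 1.0]] [263.46124793 176.67967968]
```

View pics/wr1.png

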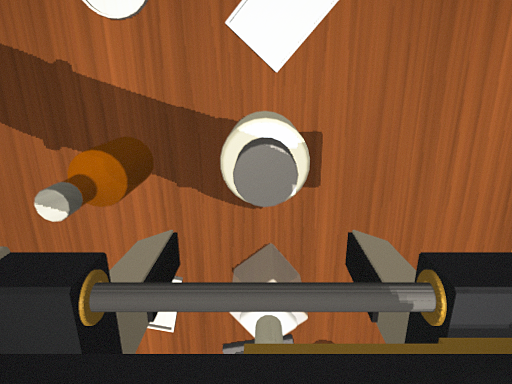

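Call:
carry_out(
  claw=[9,9,9,9,9,9,9,9,9,5.5,5.5,5,5,5,5,5,5,5],
  delta_pos=[
    [0,0.1,3],
    [0,0,3],
    [0,0,3],
    [0,0,2.5],
    [0,0,2],
    [0,0,1.5],
    [0,0,0.6],
    [0,0,0],
    [0,0,0],
    [0,0,0],
    [0,0,0],
    [0,0,0],
    [0,0,0],
    [0,0,0],
    [0,0,0],
    [0,0,0],
    [0,0,0],
    [0,0,0],
  ],
  angular=[
    [0,0,0],
    [0,0,0],
    [0,0,0],
    [0,0,0],
    [0,0,0],
    [0,0,0],
    [0,0,0],
    [0,0,0],
    [0,0,0],
    [0,0,0],
    [0,0,0],
    [0,0,0],
    [0,0,0],
    [0,0,0],
    [0,0,0],
    [0,0,0],
    [0,0,0],
    [0,0,0],
  ],
)

```text
clock: 6.5
position: [0.6314, -0.0796, 0.1201]
ee_rot: [2.224, 2.217, 0.002]
force: [5.4, 0.4, 3.3]
width: 0.63
gripper_force: 25.0
```

Call:
carry_out(
  claw=[5,5,5,5,5,5,5,5,5,5,5,5,5,5,5,5,5,5,5,5],
  delta_pos=[
    [0,0,0],
    [0,0,-1],
    [0,0,-1.5],
    [0,0,-1.5],
    [0.8,0,-1],
    [2,0.1,0],
    [2.8,0.2,0],
    [3,0.2,0],
    [3,0.2,0],
    [3,0.2,0],
    [3,0.2,0],
    [3,0.2,0],
    [3,0.2,0],
    [3,0.1,0],
    [2.5,0,0],
    [1.7,0,0],
    [0.8,0,0],
    [0.2,0,0],
    [0,0,0],
    [0,0,0],
  ],
  angular=[
    [0,0,0],
    [0,0,0],
    [0,0,0],
    [0,0,0],
    [0,0,0],
    [0,0,0],
    [0,0,0],
    [0,0,0],
    [0,0,0],
    [0,0,0],
    [0,0,0],
    [0,0,0],
    [0,0,0],
    [0,0,0],
    [0,0,0],
    [0,0,0],
    [0,0,0],
    [0,0,0],
    [0,0,0],
    [0,0,0],
  ],
  force=35,
)

```text
clock: 8.5
position: [0.6477, 0.2364, 0.1698]
ee_rot: [2.227, 2.215, -0.001]
force: [0.6, -1.1, -5.2]
width: 0.628
gripper_force: 34.9
```

```bash
python3 - <<'E'
from h import *
t=arm.get_image('top'); s=arm.get_image('side'); o=arm.observe(); print(o['position'])
im=np.hstack([cv2.resize(t['frame'][120:200,160:240],(400,400)),cv2.resize(s['frame'][80:200,200:320],(400,400))]); save({'frame':im},'tub')
print(proj(t,[.647,.2408,.009]),proj(s,[.647,.2408,.009]))
E
```

```text
[0.64769714 0.23680704 0.16973762]
[199.78950363 163.15393442] [253.53442918 160.44547041]
```

View pics/tub.png

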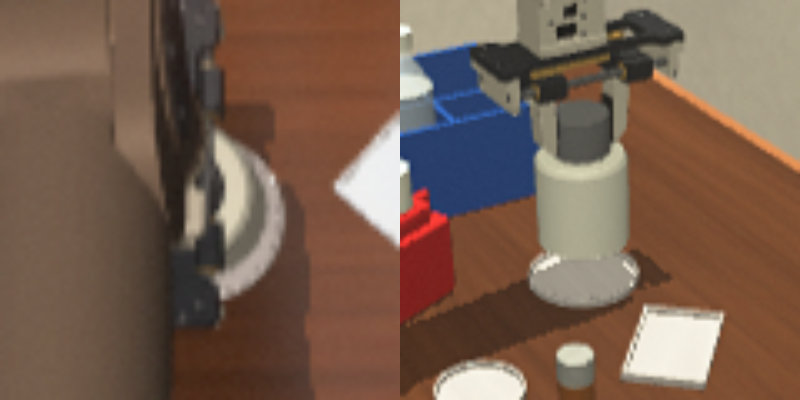

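Call:
carry_out(
  claw=[5,5,5,5,5,5,5,5,5,5,5],
  delta_pos=[
    [0.3,0,0.5],
    [0,0,1],
    [0,0,1],
    [0,0,0.8],
    [0,0,0.4],
    [0,0,0.3],
    [0,0,0.2],
    [0,0,0.2],
    [0,0,0.1],
    [0,0,0],
    [0,0,0],
  ],
  angular=[
    [0,0,0],
    [0,0,0],
    [0,0,0],
    [0,0,0],
    [0,0,0],
    [0,0,0],
    [0,0,0],
    [0,0,0],
    [0,0,0],
    [0,0,0],
    [0,0,0],
  ],
)

```text
clock: 9.7
position: [0.6476, 0.2415, 0.1247]
ee_rot: [2.225, 2.218, 0.001]
force: [0.0, -0.9, -5.0]
width: 0.628
gripper_force: 34.9
```

Call:
carry_out(
  claw=[5,5,5,5],
  delta_pos=[
    [0,0,0.1],
    [0,0,0.05],
    [0,0,0],
    [0,0,0],
  ],
  angular=[
    [0,0,0],
    [0,0,0],
    [0,0,0],
    [0,0,0],
  ],
)

```text
clock: 10.1
position: [0.6475, 0.2414, 0.1231]
ee_rot: [2.225, 2.218, 0.0]
force: [0.2, 0.6, -5.4]
width: 0.626
gripper_force: 34.9
```

Call:
carry_out(
  claw=[5,9,9,9,9,9,9,9,9,9,9,9,9,9,9,9],
  delta_pos=[
    [0,0,0.08],
    [0,0,0],
    [0,0,0],
    [0,0,0],
    [0,0,0],
    [0,0,-1],
    [0,0,-2.5],
    [0,0,-3],
    [0,0,-3],
    [0.5,-2,-2],
    [1,-3,0],
    [1,-3.5,0],
    [1,-3.5,0],
    [1,-3.5,0],
    [0.6,-2,0],
    [0,0,0],
  ],
  angular=[
    [0,0,0],
    [0,0,0],
    [0,0,0],
    [0,0,0],
    [0,0,0],
    [0,0,0],
    [0,0,0],
    [0,0,0],
    [0,0,0],
    [0,0,0],
    [0,0,0],
    [0,0,0],
    [0,0,0],
    [0,0,0],
    [0,0,0],
    [0,0,0],
  ],
)

```text
clock: 11.7
position: [0.4699, 0.2947, 0.2379]
ee_rot: [-2.219, -2.22, -0.0]
force: [1.3, 0.6, 0.2]
width: 0.981
gripper_force: 0.0
```

Call:
carry_out(
  claw=[9,9,9,9,9,9,9,3,3,3,3,3,3,3,3,3,3],
  delta_pos=[
    [-0.15,0.15,2],
    [0,0,3],
    [0,0,2.5],
    [0,0,2],
    [0,0,1],
    [0,0,0],
    [0,0,0],
    [0,0,0],
    [0,0,0],
    [0,0,0],
    [0,0,0],
    [0,0,0],
    [0,0,0],
    [0,0,0],
    [0,0,0],
    [0,0,0],
    [0,0,0],
  ],
  angular=[
    [0,0,0],
    [0,0,0],
    [0,0,0],
    [0,0,0],
    [0,0,0],
    [0,0,0],
    [0,0,0],
    [0,0,0],
    [0,0,0],
    [0,0,0],
    [0,0,0],
    [0,0,0],
    [0,0,0],
    [0,0,0],
    [0,0,0],
    [0,0,0],
    [0,0,0],
  ],
)

```text
clock: 13.4
position: [0.4739, 0.2915, 0.1322]
ee_rot: [-2.225, -2.218, 0.0]
force: [-1.6, 0.2, -0.3]
width: 0.388
gripper_force: 35.0
```

```bash
python3 - <<'E'
from h import *
s=arm.get_image('side'); o=arm.observe(); print(o['position'],o['width']*.0918,o['gripper_force'],o['force'])
save({'frame':cv2.resize(s['frame'][80:220,150:350],(800,560))},'jugg')
E
```

```text
[0.47395172 0.29146453 0.13216519] 0.03573376457261234 34.9949312210083 [-0.98504723  0.13352444 -0.4948411 ]
```

View pics/jugg.png

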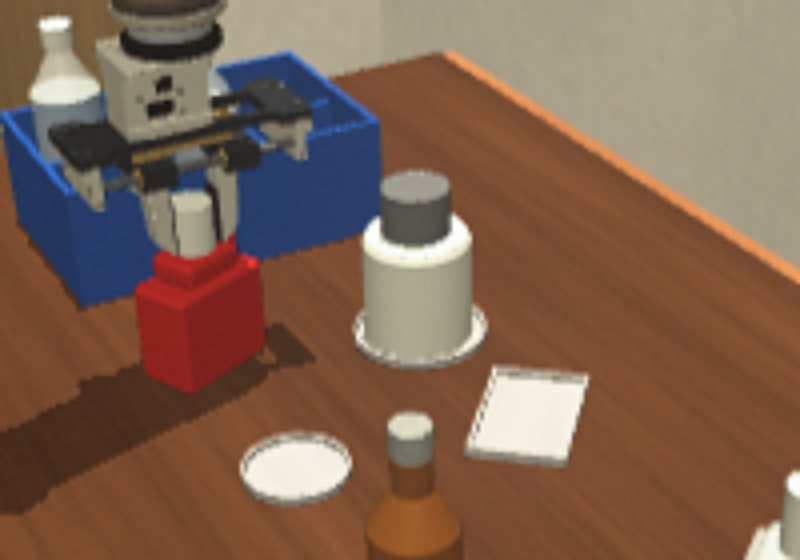

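Call:
carry_out(
  claw=[3,3,3,3,3,3,3,3,3,3,3,3,3,3,3,3,3,3,3,3],
  delta_pos=[
    [0,0,-1],
    [0,0,-2],
    [0,0,-2],
    [-1,0.5,-1],
    [-2,1,0],
    [-3,1,0],
    [-3,1.1,0],
    [-2,1,0],
    [-2,1.5,0],
    [-2,2.5,0],
    [-1.9,2.8,0],
    [-1.8,2.7,0],
    [-1.4,2.2,0],
    [-0.8,1.2,0],
    [-0.2,0.8,0],
    [0,0,0],
    [0,0,0],
    [0,0,0],
    [0,0,0],
    [0,0,0],
  ],
  angular=[
    [0,0,0],
    [0,0,0],
    [0,0,0],
    [0,0,0],
    [0,0,0],
    [0,0,0],
    [0,0,0],
    [0,0,0],
    [0,0,0],
    [0,0,0],
    [0,0,0],
    [0,0,0],
    [0,0,0],
    [0,0,-0.02],
    [0,0,-0.08],
    [0,0,-0.1],
    [0,0,-0.1],
    [0,0,-0.08],
    [0,0,-0.04],
    [0,0,0],
  ],
)

```text
clock: 15.45
position: [0.6563, 0.0788, 0.1921]
ee_rot: [-1.714, -2.633, 0.001]
force: [-0.5, -0.5, -3.9]
width: 0.383
gripper_force: 35.0
```

```bash
python3 - <<'E'
from h import *
s=arm.get_image('side'); o=arm.observe(); print(o['position'],o['ee_rot'],o['width']*.0918)
M=R.from_rotvec(o['ee_rot']).as_matrix(); print('tool err cm',M.T@(np.array([.657,.0808,.1362])-o['position'])*100)
save({'frame':cv2.resize(s['frame'][80:220,200:400],(800,560))},'jug2')
E
```

```text
[0.65630409 0.0789973  0.19213021] [-1.71597361e+00 -2.63136439e+00  8.21062633e-04] 0.035410504706950695
tool err cm [0.13778241 0.13929146 5.59292769]
```

View pics/jug2.png

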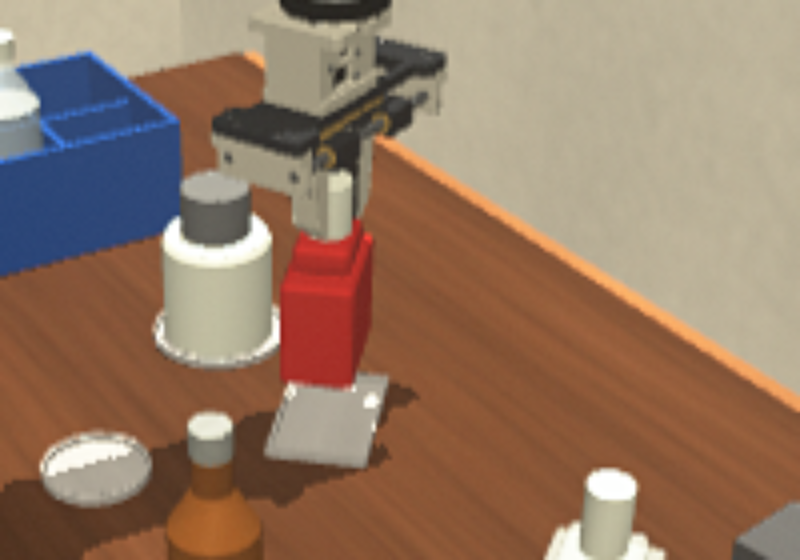

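Call:
carry_out(
  claw=[3,3,3,3,3,3,3,3,3,3,3,3],
  delta_pos=[
    [0.1,0.1,0.5],
    [0,0,1],
    [0,0,1.2],
    [0,0,1],
    [0,0,0.7],
    [0,0,0.4],
    [0,0,0.3],
    [0,0,0.2],
    [0,0,0.2],
    [0,0,0.1],
    [0,0,0],
    [0,0,0],
  ],
  angular=[
    [0,0,0],
    [0,0,0],
    [0,0,0],
    [0,0,0],
    [0,0,0],
    [0,0,0],
    [0,0,0],
    [0,0,0],
    [0,0,0],
    [0,0,0],
    [0,0,0],
    [0,0,0],
  ],
)

```text
clock: 16.7
position: [0.6571, 0.0814, 0.1364]
ee_rot: [1.713, 2.633, 0.0]
force: [-0.9, 0.2, -3.8]
width: 0.387
gripper_force: 35.0
```

Call:
carry_out(
  claw=[3,3,3,9,9,9,9,9,9,9,9,9,9,9],
  delta_pos=[
    [0,0,0.1],
    [0,0,0.05],
    [0,0,0],
    [0,0,0],
    [0,0,0],
    [0,0,0],
    [0,0,0],
    [0,0,-1],
    [0,0,-2],
    [0,0,-2],
    [0,0,-2],
    [0,0,-2],
    [0,0,-2],
    [0,0,0],
  ],
  angular=[
    [0,0,0],
    [0,0,0],
    [0,0,0],
    [0,0,0],
    [0,0,0],
    [0,0,0],
    [0,0,0],
    [0,0,0],
    [0,0,0],
    [0,0,0.1],
    [0,0,0.12],
    [0,0,0.12],
    [0,0,0.08],
    [0,0,0],
  ],
)

```text
clock: 18.1
position: [0.6585, 0.0813, 0.2483]
ee_rot: [2.225, 2.214, 0.006]
force: [0.9, 0.5, -0.1]
width: 0.976
gripper_force: 0.0
```

Call:
carry_out(
  claw=[7,7,7,7,7,7,7,7,7,7],
  delta_pos=[
    [-1,-1,0],
    [-2.5,-3,0],
    [-3,-3.2,0],
    [-3,-3.2,0],
    [-3,-3.2,0],
    [-2.5,-3,0],
    [-1.5,-2,0],
    [-1,-1.1,0],
    [0,0,0],
    [0,0,0],
  ],
  angular=[
    [0,0,0],
    [0,0,0],
    [0,0,0],
    [0,0,0],
    [0,0,0],
    [0,0,0],
    [0,0,0],
    [0,0,0],
    [0,0,0],
    [0,0,0],
  ],
)

```text
clock: 19.1
position: [0.4605, -0.0922, 0.2449]
ee_rot: [2.223, 2.219, 0.001]
force: [-0.2, 1.2, -0.3]
width: 0.76
gripper_force: 0.0
```

```bash
python3 - <<'E'
from h import *
s=arm.get_image('wrist'); o=arm.observe(); print(o['position'],o['ee_rot'],o['width']*.0918)
print(proj(s,[.4596,-.0939,.166]));save(s,'wr3')
E
```

```text
[ 0.4607013  -0.09189971  0.24477999] [2.22217031e+00 2.21992158e+00 6.56244650e-04] 0.07008286455429479
[262.56230503 210.18360868]
```

View pics/wr3.png

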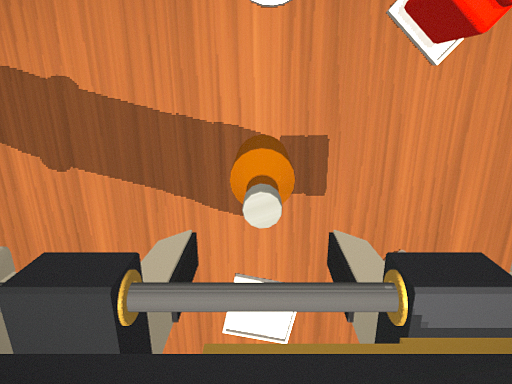

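Call:
carry_out(
  claw=[7,7,7,7,7,7,7,2,2,2,2,2,2,2,2],
  delta_pos=[
    [-0.2,0,2],
    [0,0,2.5],
    [0,0,2.5],
    [0,0,1.7],
    [0,0,1],
    [0,0,0],
    [0,0,0],
    [0,0,0],
    [0,0,0],
    [0,0,0],
    [0,0,0],
    [0,0,0],
    [0,0,0],
    [0,0,0],
    [0,0,0],
  ],
  angular=[
    [0,0,0],
    [0,0,0],
    [0,0,0],
    [0,0,0],
    [0,0,0],
    [0,0,0],
    [0,0,0],
    [0,0,0],
    [0,0,0],
    [0,0,0],
    [0,0,0],
    [0,0,0],
    [0,0,0],
    [0,0,0],
    [0,0,0],
  ],
)

```text
clock: 20.65
position: [0.4596, -0.095, 0.1478]
ee_rot: [2.225, 2.218, 0.0]
force: [0.8, 0.2, 0.6]
width: 0.306
gripper_force: 35.0
```

Call:
carry_out(
  claw=[2,2,2,2,2,2,2,2,2,2,2,2,2,2,2],
  delta_pos=[
    [0,0,-1],
    [0,0,-1.5],
    [0.5,0,-1.5],
    [1.5,0.1,0],
    [2.5,0.1,0],
    [3,0.1,0],
    [3,0.1,0],
    [3,0.1,0],
    [2.8,0.1,0],
    [2,0.1,0],
    [1.3,0,0],
    [0.6,0,0],
    [0.25,0,0],
    [0,0,0],
    [0,0,0],
  ],
  angular=[
    [0,0,0],
    [0,0,0],
    [0,0,0],
    [0,0,0],
    [0,0,0],
    [0,0,0],
    [0,0,0],
    [0,0,0],
    [0,0,0],
    [0,0,0],
    [0,0,0],
    [0,0,0],
    [0,0,0],
    [0,0,0],
    [0,0,0],
  ],
)

```text
clock: 22.15
position: [0.4671, 0.1084, 0.1878]
ee_rot: [2.226, 2.216, -0.0]
force: [0.5, -0.5, -2.8]
width: 0.306
gripper_force: 35.0
```

```bash
python3 - <<'E'
from h import *
s=arm.get_image('side'); o=arm.observe(); print(o['position'],o['width']*.0918)
save({'frame':cv2.resize(s['frame'][110:250,170:370],(800,560))},'bot')
E
```

```text
[0.46708162 0.10847161 0.1878025 ] 0.028061959161833436
```

View pics/bot.png

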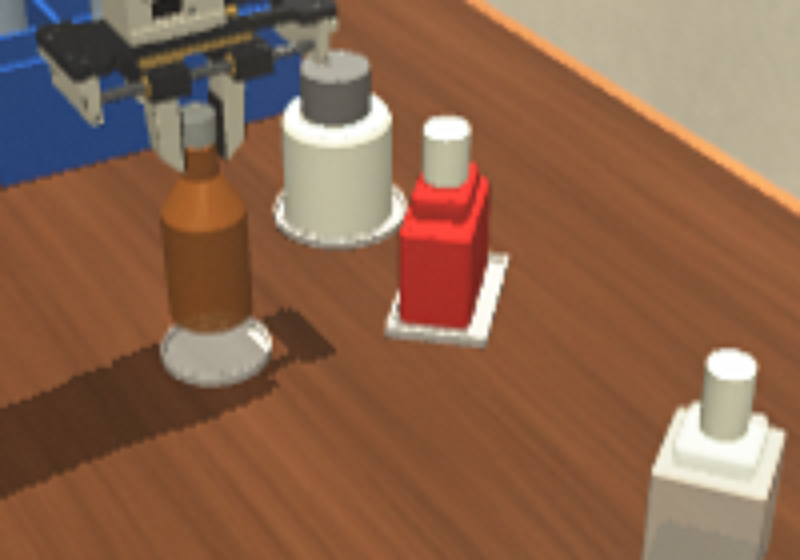

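Call:
carry_out(
  claw=[2,2,2,2,2,2,2,2,2],
  delta_pos=[
    [0,0.2,0.5],
    [0,0,1],
    [0,0,0.8],
    [0,0,0.5],
    [0,0,0.4],
    [0,0,0.2],
    [0,0,0.2],
    [0,0,0],
    [0,0,0],
  ],
  angular=[
    [0,0,0],
    [0,0,0],
    [0,0,0],
    [0,0,0],
    [0,0,0],
    [0,0,0],
    [0,0,0],
    [0,0,0],
    [0,0,0],
  ],
)

```text
clock: 23.1
position: [0.4692, 0.1095, 0.1519]
ee_rot: [2.225, 2.218, 0.001]
force: [-0.5, 0.0, -2.9]
width: 0.307
gripper_force: 35.0
```

Call:
carry_out(
  claw=[2,2,2,2],
  delta_pos=[
    [0,0,0.1],
    [0,0,0.05],
    [0,0,0],
    [0,0,0],
  ],
  angular=[
    [0,0,0],
    [0,0,0],
    [0,0,0],
    [0,0,0],
  ],
)

```text
clock: 23.5
position: [0.4697, 0.1096, 0.1507]
ee_rot: [2.225, 2.218, 0.002]
force: [0.9, -0.4, 6.3]
width: 0.307
gripper_force: 35.0
```

Call:
carry_out(
  claw=[7,7,7,7,7,7,7,7,7],
  delta_pos=[
    [0,0,0],
    [0,0,0],
    [0,0,0],
    [0,0,-1],
    [0,0,-2],
    [0,0,-3],
    [0,0,-3],
    [0,0,-2],
    [0,0,0],
  ],
  angular=[
    [0,0,0],
    [0,0,0],
    [0,0,0],
    [0,0,0],
    [0,0,0],
    [0,0,0],
    [0,0,0],
    [0,0,0],
    [0,0,0],
  ],
)

```text
clock: 24.4
position: [0.4706, 0.1096, 0.2633]
ee_rot: [2.224, 2.217, 0.008]
force: [0.1, -0.3, -0.4]
width: 0.761
gripper_force: 0.0
```

Call:
carry_out(
  claw=[7,7,7,7,7,7,7,7,7,7,7,7,7,7,7,7],
  delta_pos=[
    [-1.5,0.7,0],
    [-2.5,1.1,0],
    [-3,1.4,0],
    [-3,1.4,0],
    [-3,1.4,0],
    [-3,1.4,0],
    [-3,1.4,0],
    [-3,1.4,0],
    [-3,1.4,0],
    [-3,1.4,0],
    [-3,1.4,0],
    [-2.5,1.1,0],
    [-1.6,0.8,0],
    [-1,0.5,0],
    [0,0,0],
    [0,0,0],
  ],
  angular=[
    [0,0,0],
    [0,0,0],
    [0,0,0],
    [0,0,0],
    [0,0,0],
    [0,0,0],
    [0,0,0],
    [0,0,0],
    [0,0,0],
    [0,0,0],
    [0,0,0],
    [0,0,0],
    [0,0,0],
    [0,0,0],
    [0,0,0],
    [0,0,0],
  ],
)

```text
clock: 26.0
position: [0.6357, -0.2512, 0.2598]
ee_rot: [-2.224, -2.218, -0.0]
force: [0.1, 0.1, -0.2]
width: 0.763
gripper_force: 0.0
```

```bash
python3 - <<'E'
from h import *
s=arm.get_image('wrist'); o=arm.observe(); print(o['position'],o['ee_rot'],o['width']*.0918,o['joints'].round(2))
print(proj(s,[.6377,-.2613,.158]),proj(s,[.6377,-.2613,.0]));save(s,'wr4')
E
```

```text
[ 0.63584965 -0.25078296  0.26001687] [-2.22309513e+00 -2.21845398e+00 -6.30499605e-04] 0.06956412206555598 [-0.14  0.6   0.74  1.43 -0.41  1.27  0.64]
[266.37017519 209.52182523] [265.04998108 163.50816413]
```

View pics/wr4.png

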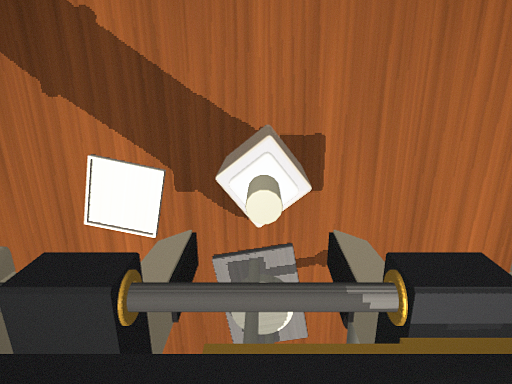

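Call:
carry_out(
  claw=[7,7,7,7,7,7,7,7,2,2,2,2,2,2,2,2],
  delta_pos=[
    [-1,0,1],
    [0,0,2.5],
    [0,0,3],
    [0,0,2.5],
    [0,0,2],
    [0,0,1.2],
    [0,0,0],
    [0,0,0],
    [0,0,0],
    [0,0,0],
    [0,0,0],
    [0,0,0],
    [0,0,0],
    [0,0,0],
    [0,0,0],
    [0,0,0],
  ],
  angular=[
    [0,0,0],
    [0,0,0],
    [0,0,0],
    [0,0,0],
    [0,0,0],
    [0,0,0],
    [0,0,0],
    [0,0,0],
    [0,0,0],
    [0,0,0],
    [0,0,0],
    [0,0,0],
    [0,0,0],
    [0,0,0],
    [0,0,0],
    [0,0,0],
  ],
)

```text
clock: 27.65
position: [0.6361, -0.262, 0.1383]
ee_rot: [2.225, 2.218, 0.0]
force: [0.4, -0.7, 0.8]
width: 0.319
gripper_force: 35.0
```

Call:
carry_out(
  claw=[2,2,2,2,2,2,2,2,2,2,2,2,2,2,2,2,2,2,2,2],
  delta_pos=[
    [0,0,-1],
    [0,0,-1.5],
    [0,-0.5,-1.5],
    [0,-1.5,0],
    [-0.2,-2.3,0],
    [-0.5,-2.7,0],
    [-0.7,-2.8,0],
    [-0.7,-2.8,0],
    [-0.7,-2.2,0],
    [-0.7,-1.5,0],
    [-0.4,-1,0],
    [-0.2,-0.5,0],
    [0,0,0],
    [0,0,0],
    [0,0,0],
    [0,0,0],
    [0,0,0],
    [0,0,0],
    [0,0,0],
    [0,0,0],
  ],
  angular=[
    [0,0,0],
    [0,0,0],
    [0,0,0],
    [0,0,0],
    [0,0,0],
    [0,0,0],
    [0,0,0],
    [0,0,0],
    [0,0,0],
    [0,0,0],
    [0,0,0],
    [0,0,-0.05],
    [0,0,-0.1],
    [0,0,-0.12],
    [0,0,-0.12],
    [0,0,-0.12],
    [0,0,-0.1],
    [0,0,-0.045],
    [0,0,0],
    [0,0,0],
  ],
)

```text
clock: 29.65
position: [0.4582, -0.3026, 0.1784]
ee_rot: [1.395, 2.814, 0.0]
force: [0.2, 0.2, -4.0]
width: 0.32
gripper_force: 35.0
```

```bash
python3 - <<'E'
from h import *
s=arm.get_image('side'); t=arm.get_image('top'); o=arm.observe(); print(o['position'],o['ee_rot'],o['width']*.0918)
M=R.from_rotvec(o['ee_rot']).as_matrix(); print('tool err cm',M.T@(np.array([.4577,-.3030,.1423])-o['position'])*100)
save({'frame':np.hstack([cv2.resize(s['frame'][190:330,230:370],(400,400)),cv2.resize(t['frame'][180:260,320:400],(400,400))])},'pet')
E
```

```text
[ 0.45803573 -0.30251144  0.17830695] [ 1.39444028e+00  2.81494469e+00 -4.51394601e-05] 0.029401355122377057
tool err cm [-0.0178476  -0.05653087  3.60069516]
```

View pics/pet.png

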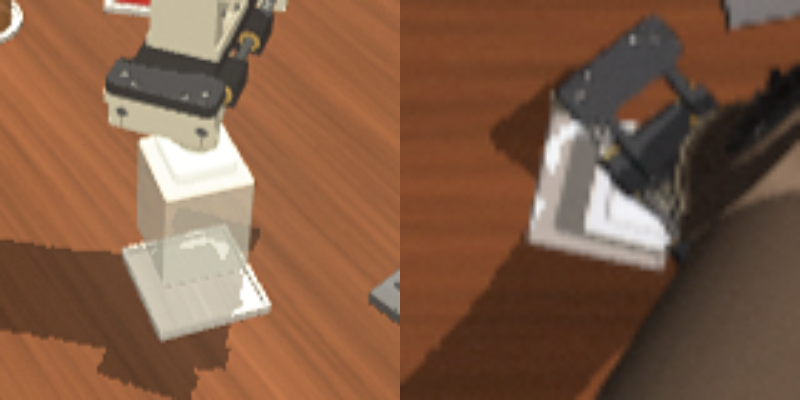

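Call:
carry_out(
  claw=[2,2,2,2,2,2,2,2,2,2],
  delta_pos=[
    [0,0,0.5],
    [0,0,1],
    [0,0,0.8],
    [0,0,0.5],
    [0,0,0.3],
    [0,0,0.2],
    [0,0,0.2],
    [0,0,0.1],
    [0,0,0],
    [0,0,0],
  ],
  angular=[
    [0,0,0],
    [0,0,0],
    [0,0,0],
    [0,0,0],
    [0,0,0],
    [0,0,0],
    [0,0,0],
    [0,0,0],
    [0,0,0],
    [0,0,0],
  ],
)

```text
clock: 30.75
position: [0.4579, -0.3025, 0.1424]
ee_rot: [1.393, 2.816, 0.0]
force: [0.2, -1.3, -3.0]
width: 0.323
gripper_force: 35.0
```

Call:
carry_out(
  claw=[2,2,2,2],
  delta_pos=[
    [0,0,0.1],
    [0,0,0.05],
    [0,0,0],
    [0,0,0],
  ],
  angular=[
    [0,0,0],
    [0,0,0],
    [0,0,0],
    [0,0,0],
  ],
)

```text
clock: 31.15
position: [0.4581, -0.3026, 0.1411]
ee_rot: [1.393, 2.815, 0.0]
force: [-0.5, 1.4, 4.0]
width: 0.321
gripper_force: 35.0
```

Call:
carry_out(
  claw=[7,7,7,7,7,7,7,7,7,7,7,7,7,7],
  delta_pos=[
    [0,0,0],
    [0,0,0],
    [0,0,0],
    [0,0,-1],
    [0,0,-2],
    [0,0,-3],
    [0,0,-3],
    [0,0,-3],
    [0,0,-3],
    [-1,-2,0],
    [-1,-2,0],
    [-1,-2,0],
    [0,0,0],
    [0,0,0],
  ],
  angular=[
    [0,0,0],
    [0,0,0],
    [0,0,0],
    [0,0,0],
    [0,0,0],
    [0,0,0],
    [0,0,0],
    [0,0,0],
    [0,0,0],
    [0,0,0],
    [0,0,0],
    [0,0,0],
    [0,0,0],
    [0,0,0],
  ],
)

```text
clock: 32.55
position: [0.4281, -0.363, 0.2912]
ee_rot: [1.395, 2.815, 0.0]
force: [0.8, 0.1, 0.9]
width: 0.765
gripper_force: 0.0
```

```bash
python3 - <<'E'
from h import *
s=arm.get_image('side'); t=arm.get_image('top'); o=arm.observe(); print(o['position'])
im=cv2.resize(s['frame'][110:330,170:390],(560,560)); im2=cv2.resize(t['frame'][130:250,170:220],(240,576))[:560]
save({'frame':np.hstack([im,im2])},'fin')
save({'frame':cv2.resize(t['frame'][140:240,180:390],(800,381))},'fint')
E
```

```text
[ 0.42887779 -0.36187095  0.29087909]
```

View pics/fin.png

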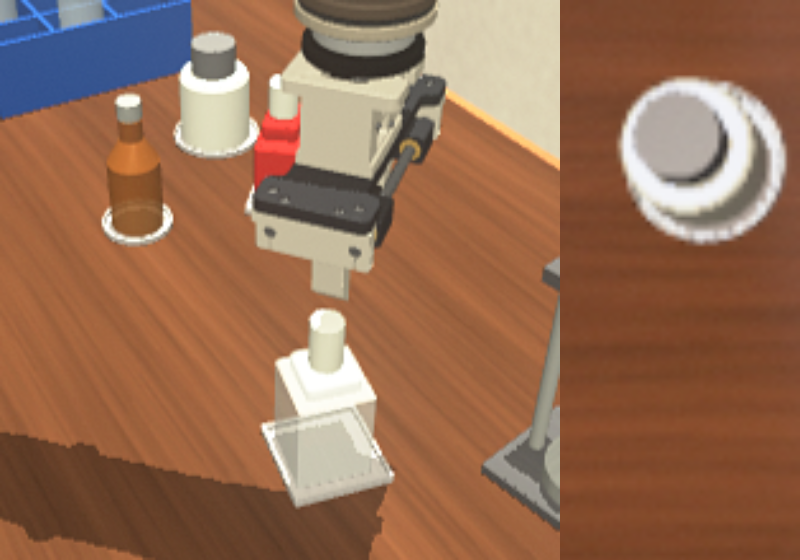

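View pics/fint.png

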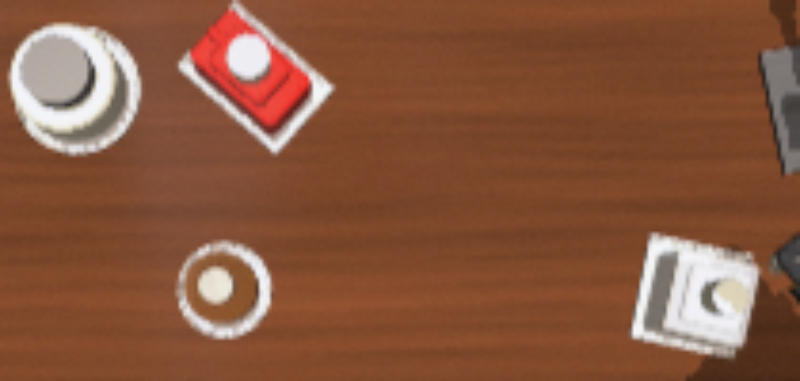

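```bash
python3 -c "
from cell import arm; print(arm.sign_off())"
```

```text
the job is handed in; nothing more can be done
None
```

I set all four containers down in their matching trays and handed the job in at about 33 s. The last pictures show each one upright inside its rim, and I never worked near the crate or crusher. No verdict came back from the hand-in.

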